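# Run the check on the compression tester

## Task

Run the daily check of the compression tester: on the console press the three-cornered key and then the square key, each held fully down for a moment and let go again, then take the hand tamper and press the tester's platen squarely down, centred and level, to its stop, holding it there for a full second without forcing it. Stand the tamper gently upright in the middle of the cork pad, and only then press the round key likewise. Press the keys firmly but without force, one at a time, leave the narrow bar key and the other things alone, and touch the tester with the tamper only.

Things in the scene. Friction and masses are not known exactly. Their poses are not given: they have to be found in the camera images.
- key_tri_top (a point): Three-cornered key of the console, plain grey like the others. Site: centre of its pressing face; z points squarely out of the sloped panel (0.5 rad from vertical, leaning towards the low front edge of the console), x up the slope, y along the key row. Face three-cornered, corners 19 mm from the centre, 11 mm proud of its flat bezel when up. 
- key_tri (a joint): Travel of that key in m: 0 up, 0.005 fully down. Spring: starts to move at about 2 N, fully down at 6 N, springs back when let go.
- key_square_top (a point): Square key of the console, plain grey like the others. Site: centre of its pressing face; z points squarely out of the sloped panel (0.5 rad from vertical, leaning towards the low front edge of the console), x up the slope, y along the key row. Face square, 26 x 26 mm, 11 mm proud of its flat bezel when up. 
- key_square (a joint): Travel of that key in m: 0 up, 0.005 fully down. Spring: starts to move at about 2 N, fully down at 6 N, springs back when let go.
- key_round_top (a point): Round key of the console, plain grey like the others. Site: centre of its pressing face; z points squarely out of the sloped panel (0.5 rad from vertical, leaning towards the low front edge of the console), x up the slope, y along the key row. Face round, 30 mm across, 11 mm proud of its flat bezel when up. 
- key_round (a joint): Travel of that key in m: 0 up, 0.005 fully down. Spring: starts to move at about 2 N, fully down at 6 N, springs back when let go.
- key_bar_top (a point): Narrow bar key of the console, plain grey like the others. Site: centre of its pressing face; z points squarely out of the sloped panel (0.5 rad from vertical, leaning towards the low front edge of the console), x up the slope, y along the key row. Face narrow bar, 38 mm up the slope by 13 mm across, 11 mm proud of its flat bezel when up. Not used in this job.
- key_bar (a joint): Travel of that key in m: 0 up, 0.005 fully down. Spring: starts to move at about 2 N, fully down at 6 N, springs back when let go.
- console: Cream wedge-shaped console fixed to the bench, 130 mm deep (x), 220 wide (y), panel rising from 25 mm at the front (-x) edge to 96 mm at the back. Origin: centre of its underside. Four keys in one row across the middle of the panel, 52 mm apart, in an order that changes; a dark display strip above them.
- tester: Cream compression tester fixed to the bench, housing 110 x 110 x 50 mm; origin: centre of its underside. It carries the column and the platen.
- tester_axis (a point): Centre of the top face of the tester housing, 50 mm above the bench, on the vertical axis of the platen. The platen is a flat round aluminium plate 68 mm across, 6 mm thick, on a height-adjustable column: its upper face, when up, stands somewhere from 18 to 38 mm above this point (differs each time, not reported: find it by touch or sight). The column itself does not give under the forces needed here.
- platen (a joint): Travel of the sprung platen in m: 0 up, 0.012 bottomed out on its stop. The spring starts to give at about 3 N and bottoms at about 11 N; beyond that it is rigid. It springs back up.
- platen_roll (a joint): Tilt of the platen about the tester's x axis, rad, 0 level; it rocks on a sprung gimbal (1.5 N m per rad) if pushed off-centre or askew.
- platen_pitch (a joint): The same about the tester's y axis, rad.
- tamper_mid (a point): Hand tamper, loose, standing upright on the bench, 100 mm tall, 0.35 kg or so. Site: on its axis 50 mm above its flat foot; z up. Steel foot 54 mm across and 22 mm high, thin neck to 40 mm, black upright round handle 30 mm across from 40 to 100 mm above the foot's underside.
- pad_top (a point): Round cork pad fixed on the bench, 84 mm across, 6 mm thick. Site: centre of its top face.
- bottle_a: Bystander, to be left alone: grey squeeze bottle 66 mm across, 190 tall. Origin: centre of its underside as it stands.
- bottle_b: Bystander, to be left alone: white bottle 60 mm across, 160 tall. Origin: centre of its underside as it stands.
- beaker: Bystander, to be left alone: clear open beaker 70 mm across, 90 tall. Origin: centre of its underside as it stands.
- sample_jar: Bystander, to be left alone: glass jar 60 mm across, 70 tall. Origin: centre of its underside as it stands.
- dish: Bystander, to be left alone: shallow glass dish 70 mm across, 16 tall. Origin: centre of its underside as it stands.
- check_weight: Bystander, to be left alone: brass cylinder 28 mm across, 22 tall. Origin: centre of its underside as it stands.
- spatula: Bystander, to be left alone: spatula lying on the bench, 170 mm long.
- cap: Bystander, to be left alone: white plastic cap 38 mm across, 20 tall. Origin: centre of its underside as it stands.
There are look-alikes about, which are no part of the job. Several things look just like the part that bears pad_top: the one meant starts farthest from the robot's base. What is shaped like the tester but red is not meant.

How it is judged:
By the outcome, as a careful person would: the job done as asked, in the order asked, and still so for the second after the job is handed in, with the robot touching nothing.
It also fails if it takes over 64 s, if anything falls off the work surface, if the arm or the gripper's body presses on something with over 40 N, if the wrist force passes 120 N, or if a joint passes its speed limit or range.

## Robot

A 6-joint arm with a two-finger parallel gripper is mounted at the origin on the work surface. World frame = base frame: x ahead of the robot, y to its left, z up, the work surface at z = 0. Lengths are in m, angles in rad, forces in N, time in s.
With the tool pointing down it reaches from about 0.375 to 0.975 m from the base axis. Payload 3.8 kg.
Tool frame: the origin (TCP) lies at the very end of the fingers, on their centre line; the grasp point (between the pads) lies 19 mm behind it; z points along the fingers, y is the line along which they close (so a half turn about z gives the same grasp; the last joint's range is limited). The gripper opens to 88 mm and grips with 3 to 60 N. Pads are 18 mm wide; open, the fingers measure 123 mm over their backs; the gripper's body (75 mm by 187 mm) begins 45 mm behind the grasp point.
Start: joints at [-1.163, 0.264, 1.604, -0, 1.274, -0.037], TCP at [0.29, -0.609, 0.239] pointing down, gripper open.
Joint ranges: [-2.63, 2.63], [-0.94, 2.18], [0.31, 2.57], [-1.31, 4.45], [0, 2.66], [-2.55, 2.55]. Speed limits (rad/s): [2.57, 2.57, 3.14, 3.14, 3.14, 3.14].

## Interface

Orientations are given as a rotation vector (axis times angle).
In Python, from workcell import bot gives the robot as it stands. The module is installed in compiled form; this text tells all that it offers.
- The arm moves only by the tool jog_arm, never from a script. Its argument "steps" is a list of rows, each a list of 5 numbers: the shift along the world's x, y, z in m, then the turn about the world's z in degrees, then the opening, from 0 (shut) to 1 (fully open). A call has 1 to 20 rows; each row shifts and turns the commanded pose from where the row before left it; what a row does not reach is not made up. A row lasts 1/8 s, in which the tool goes at most 62.5 mm and 10.7 degrees, less where a joint would pass 70% of its speed; a pose out of reach is approached as far as the arm can. A call is refused whole if a number of a shift passes 0.0625 or a number of a turn 10.7, either way. A call with a gripper value outside its range is refused whole. The fingers move at their own pace and stop on an object; the grip force is fixed at half the most. Time passes only in rows, so rows that do not move let the fingers close. It gives the time, the measured TCP pose, the force, the opening and the grip force at its end, in the units of the state.
- bot.observe(): the state, without advancing time (a new reading comes with each control period).
- bot.grab_frame(name): name is "scene" or "top" or "wrist"; returns (picture, depth): 420x560x3 uint8, red, green, blue; 420x560 float32, m along the optical axis (not along the pixel's ray), 0 where there is no reading.
- bot.camera_info(name): a dict with "K" (3x3 intrinsics, pixels), "dist" ([k1, k2, p1, p2, k3] as OpenCV has them; the pictures are not rectified), "rvec" (rotation vector, rad) and "tvec" (3), from world to camera coordinates, as OpenCV has them; the wrist camera has in their place "mount" (4x4, takes a point from camera to tool coordinates, whose origin is the TCP and whose axes are the flange's). Camera axes: x right, y down, z forward; pixel columns grow to the right and rows downward; lengths in m; the calibration is good to about 2 mm. A picture is of the moment at which its call begins: read the wrist's pose just before it. camera_info takes no time and is no camera call.
- bot.job_done(): hands the job in; it is judged then, once.
The state is a dict: "clock": time; "joint_pos": joint angles; "qd": joint speeds; "effort": joint torques, N m; "tool_pos": TCP position; "ee_rot": TCP orientation; "wrist_force": force on the tool from outside, world axes, zero at the start; "ft_torque": the same for the moment, N m; "finger_gap": finger opening in m; "grip_force": force on a finger pad.
Only numpy, scipy, OpenCV 4.12 (cv2) and the standard library are available. Lean on these libraries where they do the work, as an engineer would, in place of code of your own. Each camera call takes 0.05 s, during which the arm holds its last target. There are 200 camera calls.

## Working session

There is one attempt and no reset: what is moved stays moved. The work goes in short steps, Python scripts to look and compute and a tool call to move; the robot and the scene stay as the last step left them, time stands still between calls to the robot, and variables do not carry over. Pictures are saved under pics/ and viewed, at most 10 in all, crops included, and the job is handed in when it is done.

Besides the shell and the picture viewer there is one more tool, called after "Emit:" as name(argument=value, ...), one argument or row to a line, values as JSON. jog_arm: Moves the arm, as the interface text tells. Its arguments: {"type":"object","properties":{"steps":{"type":"array"}},"required":["steps"]}

```bash
mkdir -p pics; cat > h.py <<'E'
import numpy as np, cv2
from workcell import bot
def w2c(name, st=None):
    i=bot.camera_info(name)
    if name=='wrist':
        T=np.eye(4);T[:3,:3]=cv2.Rodrigues(np.array(st['ee_rot'],float))[0];T[:3,3]=st['tool_pos']
        M=np.linalg.inv(T@np.array(i['mount']));return i,M[:3,:3],M[:3,3]
    return i,cv2.Rodrigues(np.array(i['rvec'],float))[0],np.array(i['tvec'],float).ravel()
def grab(name,fn):
    st=bot.observe();p,d=bot.grab_frame(name)
    i,R,t=w2c(name,st)
    cv2.imwrite(f'pics/{fn}.png',p[:,:,::-1]);np.savez(f'{fn}.npz',d=d,R=R,t=t,K=i['K'],D=i['dist'],p=p)
def pt(fn,u,v,z=None,dep=True):
    f=np.load(fn+'.npz');x=cv2.undistortPoints(np.array([[[u,v]]],float),f['K'],f['D'])[0,0]
    r=np.array([x[0],x[1],1.]);o=-f['R'].T@f['t'];w=f['R'].T@r
    if z is not None: return o+w*(z-o[2])/w[2]
    return o+w*f['d'][int(round(v)),int(round(u))]
def cloud(fn):
    f=np.load(fn+'.npz');h,w=f['d'].shape;g=np.stack(np.meshgrid(np.arange(w),np.arange(h)),-1).reshape(-1,1,2).astype(float)
    x=cv2.undistortPoints(g,f['K'],f['D'])[:,0];r=np.c_[x,np.ones(len(x))]*f['d'].reshape(-1,1)
    return ((r-f['t'])@f['R']).reshape(h,w,3)
E
python3 - <<'E'
from h import *
grab('top','top0');grab('scene','scene0');s=bot.observe()
print(s)
E
```

```text
{'clock': 0.1, 'joint_pos': array([-1.16291057e+00,  2.64658251e-01,  1.60521044e+00,  3.66609375e-05,
        1.27371636e+00, -3.69058424e-02]), 'qd': array([ 0.00080823, -0.00225858, -0.00252563, -0.00131654,  0.0005398 ,
        0.00051748]), 'effort': array([ 6.42641880e-04, -5.03616822e+01, -3.58070862e+01,  7.30803469e-02,
        2.33138428e-02, -6.26686688e-05]), 'tool_pos': array([ 0.29018559, -0.60873681,  0.23754028]), 'ee_rot': array([-3.06230832e+00, -6.92481989e-01,  5.22764657e-04]), 'wrist_force': array([-0.80301496, -0.4678632 ,  0.49314342]), 'ft_torque': array([-0.0178358 ,  0.00505432, -0.04656571]), 'grip_force': 0.0, 'finger_gap': 0.08815257608795565}
```

View pics/top0.png

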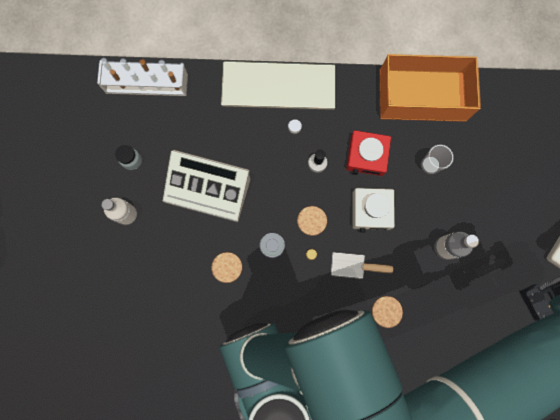

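View pics/scene0.png

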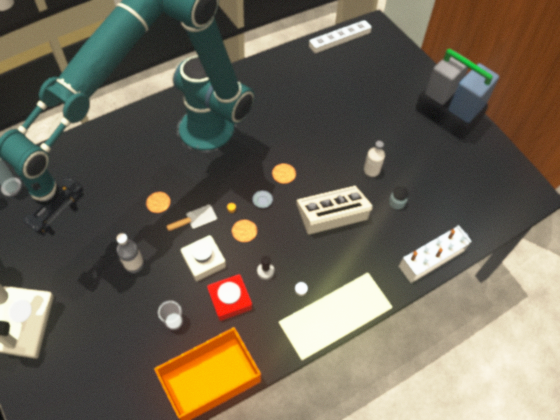

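The top view shows the cream tester at (374,208) and the tamper at (318,160). The cork pads are at (312,220), (227,267) and (387,311). The console keys from left to right look like square (177,180), bar (195,184), triangle (213,188) and round (231,194). The red tester is at (370,152).

```bash
python3 - <<'E'
from h import *
for n,u,v,z in [('padA',312,220,.006),('padB',227,267,.006),('padC',387,311,.006),('platen',377,205,.076),('red',371,149,.08),('tampertop',320,154,.1),('tamperfoot',318,163,.02),('sq',177,180,.07),('bar',195,184,.07),('tri',213,188,.07),('rnd',231,194,.07),('botb',120,210,.1),('jar',128,157,.07),('cap',295,127,.02),('dish',272,245,.01),('wt',311,255,.02)]:
    p=pt('top0',u,v,z);print(n,p.round(3),pt('top0',u,v).round(3),np.hypot(*p[:2]).round(3))
im=cv2.imread('pics/top0.png')[110:260,150:420];cv2.imwrite('pics/c1.png',cv2.resize(im,None,fx=2.9,fy=2.9,interpolation=cv2.INTER_CUBIC))
E
```

```text
padA [ 0.475 -0.087  0.006] [ 0.476 -0.088 -0.002] 0.483
padB [0.335 0.151 0.006] [0.334 0.151 0.006] 0.367
padC [ 0.224 -0.299  0.006] [ 0.224 -0.3    0.   ] 0.374
platen [ 0.51  -0.26   0.076] [ 0.509 -0.259  0.082] 0.573
red [ 0.669 -0.245  0.08 ] [ 0.673 -0.247  0.069] 0.712
tampertop [ 0.644 -0.1    0.1  ] [ 0.644 -0.099  0.102] 0.652
tamperfoot [ 0.641 -0.102  0.02 ] [ 0.631 -0.098  0.057] 0.649
sq [0.567 0.294 0.07 ] [0.566 0.293 0.074] 0.638
bar [0.557 0.243 0.07 ] [0.555 0.242 0.077] 0.608
tri [0.547 0.193 0.07 ] [0.546 0.193 0.073] 0.58
rnd [0.531 0.143 0.07 ] [0.531 0.142 0.073] 0.55
botb [0.474 0.432 0.1  ] [0.471 0.428 0.114] 0.641
jar [0.629 0.434 0.07 ] [0.629 0.433 0.071] 0.764
cap [ 0.749 -0.032  0.02 ] [ 0.752 -0.033  0.014] 0.75
dish [0.399 0.026 0.01 ] [0.4   0.026 0.004] 0.4
wt [ 0.373 -0.084  0.02 ] [ 0.373 -0.084  0.024] 0.382
```

View pics/c1.png

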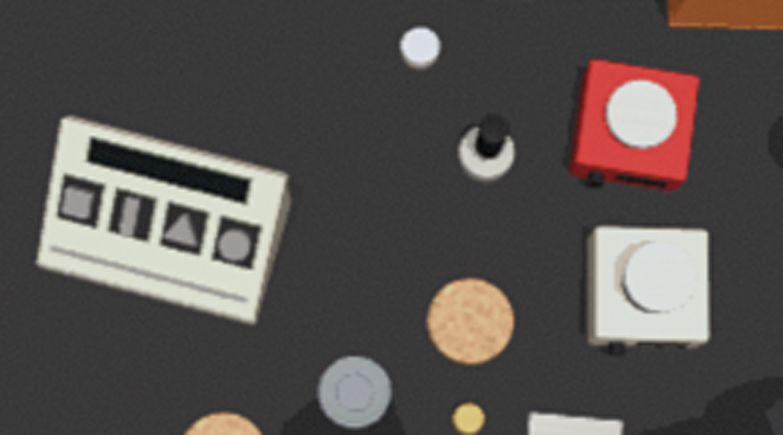

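Emit:
jog_arm(
  steps=[
    [0.017, 0.053, 0.02, 9.4, 0],
    [0.017, 0.053, 0.02, 9.4, 0],
    [0.017, 0.053, 0.02, 9.4, 0],
    [0.017, 0.053, 0, 9.4, 0],
    [0.017, 0.053, 0, 9.4, 0],
    [0.017, 0.053, 0, 9.4, 0],
    [0.017, 0.053, 0, 9.4, 0],
    [0.017, 0.053, 0, 9.4, 0],
    [0.017, 0.053, 0, 9.4, 0],
    [0.017, 0.053, 0, 9.4, 0],
    [0.017, 0.053, 0, 9.4, 0],
    [0.017, 0.053, 0, 9.4, 0],
    [0.017, 0.053, -0.02, 9.4, 0],
    [0.017, 0.053, -0.03, 9.4, 0],
    [0.017, 0.053, -0.03, 9.4, 0],
    [0, 0, 0, 0, 0],
    [0, 0, 0, 0, 0],
  ],
)

```text
clock: 2.22
tool_pos: [0.5446, 0.1842, 0.219]
ee_rot: [-0.37, -3.119, 0.002]
wrist_force: [0.6, -0.7, 0.4]
finger_gap: 0.0008
grip_force: 0.0
```

```bash
python3 - <<'E'
from h import *
grab('wrist','w1');s=bot.observe();print(s['clock'],s['tool_pos'],s['ee_rot'],s['joint_pos'],s['wrist_force'])
R=cv2.Rodrigues(s['ee_rot'])[0];print(np.degrees(np.arctan2(R[1,0],R[0,0])),R[:,2])
E
```

```text
2.275 [0.54507911 0.18372267 0.21990048] [ 3.71476386e-01  3.11912211e+00 -6.01732882e-04] [ 2.82103488e-01  8.89823226e-02  1.84338607e+00 -5.55529997e-04
  1.20897998e+00 -1.05142003e+00] [-1.00146699  0.05067865  0.7903182 ]
166.41653732331463 [ 3.79307721e-04 -4.31008944e-04 -9.99999835e-01]
```

View pics/w1.png

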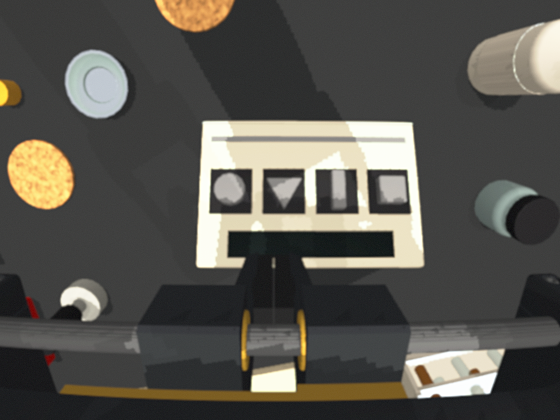

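The wrist view shows, left to right, round (230,188), triangle (284,187), bar (338,190) and square (392,190). The closed fingertips are at about (273,260).

```bash
python3 - <<'E'
from h import *
C=cloud('w1');P=[]
for n,u,v in [('rnd',230,188),('tri',284,187),('bar',338,190),('sq',392,190)]:
    q=np.median(C[v-3:v+4,u-3:u+4].reshape(-1,3),0);P.append(q);print(n,q.round(4))
P=np.array(P);s=(np.arange(4)-1.5)*.052;m=P.mean(0);d=(s@(P-m));d/=np.linalg.norm(d);print('fit',(m+np.outer(s,d)).round(4),d.round(4),np.degrees(np.arctan2(-d[0],d[1])))
# panel plane check
for u,v in [(230,130),(390,130),(230,225),(400,225)]: print(C[v,u].round(4))
E
```

```text
rnd [0.5295 0.1455 0.073 ]
tri [0.5406 0.1952 0.0726]
bar [0.555  0.2441 0.0737]
sq [0.5669 0.2947 0.0734]
fit [[0.5287 0.1443 0.0728]
 [0.5416 0.1947 0.073 ]
 [0.5544 0.2451 0.0733]
 [0.5673 0.2955 0.0735]] [0.2473 0.9689 0.0047] -14.31714479587795
[0.4797 0.1539 0.0311]
[0.5178 0.3151 0.0283]
[0.5646 0.1359 0.0754]
[0.6028 0.297  0.077 ]
```

```bash
python3 - <<'E'
from h import *
im=cv2.imread('pics/w1.png')[120:275,195:425];cv2.imwrite('pics/c2.png',cv2.resize(im,None,fx=3.4,fy=3.4,interpolation=cv2.INTER_CUBIC))
E
```

```text
(no output)
```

View pics/c2.png

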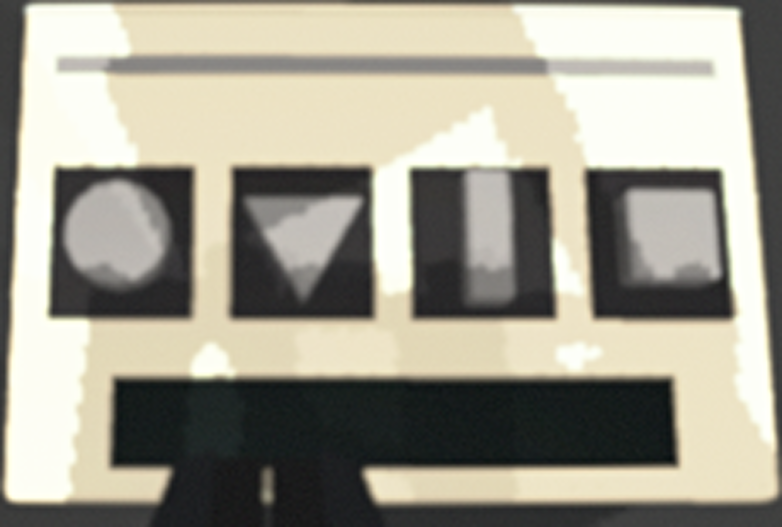

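The crop confirms the order. The triangle's centroid is at crop (303,232), with its flat side down the slope. Next I descend on the triangle key.

Emit:
jog_arm(
  steps=[
    [-0.005, 0.005, -0.04, 0, 0],
    [-0.005, 0.005, -0.05, 0, 0],
    [-0.0046, 0.0036, -0.0515, 0, 0],
    [0, 0, 0, 0, 0],
    [0.0009, -0.0002, -0.0018, 0, 0],
    [0.0009, -0.0002, -0.0018, 0, 0],
    [0, 0, 0, 0, 0],
    [0, 0, 0, 0, 0],
  ],
)

```text
clock: 3.28
tool_pos: [0.533, 0.1978, 0.0754]
ee_rot: [0.37, 3.118, 0.001]
wrist_force: [-0.5, -0.3, -0.1]
finger_gap: 0.0007
grip_force: 0.0
```

Emit:
jog_arm(
  steps=[
    [0.0009, -0.0002, -0.0018, 0, 0],
    [0.0009, -0.0002, -0.0018, 0, 0],
    [0, 0, 0, 0, 0],
    [0, 0, 0, 0, 0],
  ],
)

```text
clock: 3.78
tool_pos: [0.5346, 0.1975, 0.0712]
ee_rot: [0.37, 3.119, 0.001]
wrist_force: [0.6, 1.1, 4.3]
finger_gap: 0.0005
grip_force: 2.1
```

Emit:
jog_arm(
  steps=[
    [0.0009, -0.0002, -0.0018, 0, 0],
    [0.0009, -0.0002, -0.0018, 0, 0],
    [0, 0, 0, 0, 0],
    [0, 0, 0, 0, 0],
  ],
)

```text
clock: 4.28
tool_pos: [0.5359, 0.1972, 0.069]
ee_rot: [-0.37, -3.12, -0.001]
wrist_force: [-5.9, -0.8, 15.3]
finger_gap: 0.0003
grip_force: 7.8
```

Fully down at about 16 N normal force. Now release and go to the square key.

Emit:
jog_arm(
  steps=[
    [0, 0, 0, 0, 0],
    [-0.0027, 0.0006, 0.0054, 0, 0],
    [-0.0027, 0.0006, 0.0054, 0, 0],
    [0, 0, 0.04, 0, 0],
    [0.0085, 0.0336, 0, 0, 0],
    [0.0085, 0.0336, 0, 0, 0],
    [0.0087, 0.0336, 0, 0, 0],
    [0, 0, -0.02, 0, 0],
    [0, 0, -0.02, 0, 0],
    [0, 0, 0, 0, 0],
    [0.0009, -0.0002, -0.0018, 0, 0],
    [0.0009, -0.0002, -0.0018, 0, 0],
    [0.0009, -0.0002, -0.0018, 0, 0],
    [0.0009, -0.0002, -0.0018, 0, 0],
    [0.0004, -0.0001, -0.0009, 0, 0],
    [0, 0, 0, 0, 0],
    [0, 0, 0, 0, 0],
  ],
)

```text
clock: 6.4
tool_pos: [0.5606, 0.2978, 0.0706]
ee_rot: [0.369, 3.119, -0.0]
wrist_force: [-1.2, -1.2, 5.0]
finger_gap: 0.0006
grip_force: 2.6
```

Emit:
jog_arm(
  steps=[
    [0.0009, -0.0002, -0.0018, 0, 0],
    [0.0007, -0.0002, -0.0014, 0, 0],
    [0, 0, 0, 0, 0],
    [0, 0, 0, 0, 0],
  ],
)

```text
clock: 6.9
tool_pos: [0.5613, 0.2977, 0.0694]
ee_rot: [-0.369, -3.119, 0.0]
wrist_force: [-8.9, -3.9, 17.7]
finger_gap: 0.0008
grip_force: 9.6
```

Emit:
jog_arm(
  steps=[
    [0, 0, 0, 0, 0],
    [-0.0027, 0.0006, 0.0054, 0, 0],
    [-0.0027, 0.0006, 0.0054, 0, 0],
    [0, 0, 0.06, 0, 0],
    [0, 0, 0.06, 0, 0],
    [0.0108, -0.05, 0.02, -9.55, 0.8],
    [0.0108, -0.05, 0, -9.55, 0.8],
    [0.0108, -0.05, 0, -9.55, 0.8],
    [0.0108, -0.05, 0, -9.55, 0.8],
    [0.0108, -0.05, 0, -9.55, 0.8],
    [0.0108, -0.05, 0, -9.55, 0.8],
    [0.0108, -0.05, 0, -9.55, 0.8],
    [0.0108, -0.05, 0, -9.55, 0.8],
    [0, 0, 0, 0, 0.8],
    [0, 0, 0, 0, 0.8],
  ],
)

```text
clock: 8.78
tool_pos: [0.6425, -0.1008, 0.2168]
ee_rot: [-2.218, -2.223, -0.0]
wrist_force: [0.7, 0.6, 0.5]
finger_gap: 0.0703
grip_force: 0.0
```

```bash
python3 - <<'E'
from h import *
grab('wrist','w2');s=bot.observe();print(s['clock'],s['tool_pos'],s['ee_rot'])
C=cloud('w2').reshape(-1,3)
import itertools
def circ(lo,hi,c,r):
    m=(C[:,2]>lo)&(C[:,2]<hi)&(np.hypot(C[:,0]-c[0],C[:,1]-c[1])<r);q=C[m];return q
for lo,hi in [(.05,.085),(.09,.11),(.012,.03)]:
    q=circ(lo,hi,(.643,-.101),.05);print(lo,len(q),q.mean(0).round(4) if len(q) else '',q.min(0).round(4) if len(q) else '',q.max(0).round(4) if len(q) else '')
E
```

```text
8.825 [ 0.64252114 -0.10022148  0.21692445] [-2.21758582e+00 -2.22390724e+00 -2.93055482e-04]
0.05 226 [ 0.6443 -0.0878  0.0688] [ 0.6298 -0.0982  0.05  ] [ 0.6584 -0.0848  0.085 ]
0.09 918 [ 0.6444 -0.0983  0.099 ] [ 0.6298 -0.1142  0.0901] [ 0.6586 -0.0852  0.1019]
0.012 995 [ 0.6446 -0.0909  0.0213] [ 0.6187 -0.1184  0.0121] [ 0.6714 -0.0738  0.0236]
```

View pics/w2.png

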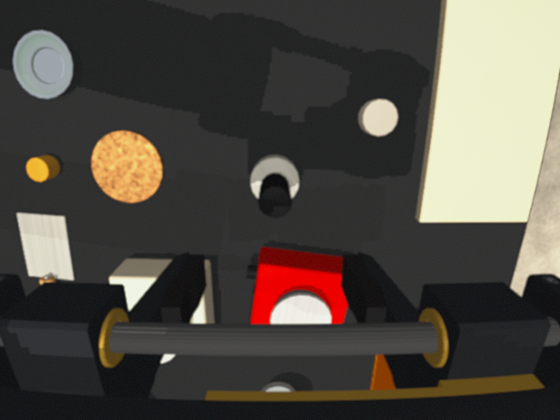

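The tamper's foot is at (274,178) and its handle top at (275,200), with nothing crowding it between the fingers. The target pad is at (127,167).

Emit:
jog_arm(
  steps=[
    [0.0017, 0.0008, -0.05, 0, 0.8],
    [0, 0, -0.06, 0, 0.8],
    [0, 0, -0.048, 0, 0.8],
    [0, 0, 0, 0, 0.8],
    [0, 0, 0, 0, 0.3],
    [0, 0, 0, 0, 0.3],
    [0, 0, 0, 0, 0.2],
    [0, 0, 0, 0, 0.2],
    [0, 0, 0, 0, 0.2],
    [0, 0, 0, 0, 0.2],
  ],
)

```text
clock: 10.07
tool_pos: [0.6444, -0.1007, 0.0604]
ee_rot: [2.22, 2.223, -0.0]
wrist_force: [-3.1, 0.6, 5.5]
finger_gap: 0.0292
grip_force: 30.0
```

```bash
python3 - <<'E'
from h import *
s=bot.observe();print(s['clock'],s['tool_pos'],s['finger_gap'],s['grip_force'],s['wrist_force'])
for fn in ['top0','w1','w2']:
    C=cloud(fn);p=np.load(fn+'.npz')['p'].astype(int)
    g=lambda c,r:(np.hypot(C[...,0]-c[0],C[...,1]-c[1])<r)
    m=g((.475,-.087),.06)&(p[...,0]-p[...,2]>50);uv=np.argwhere(m)
    if len(uv)>50:
        (u,v),r=cv2.minEnclosingCircle(uv[:,::-1].astype(np.float32));M=cv2.moments(m.astype(np.uint8));
        print(fn,'pad',pt(fn,M['m10']/M['m00'],M['m01']/M['m00'],.006).round(4),len(uv))
    m=g((.51,-.26),.05)&(C[...,2]>.06)&(C[...,2]<.1);q=C[m]
    if len(q)>50: print(fn,'platen',q.mean(0),np.percentile(q,1,0),np.percentile(q,99,0),np.median(q[:,2]))
E
```

```text
10.075 [ 0.64444708 -0.10068115  0.06043924] 0.02918356815478664 29.96953678317368 [-3.05668409  0.60418502  5.5230151 ]
top0 pad [ 0.474  -0.0866  0.006 ] 677
top0 platen [ 0.50857634 -0.25866003  0.0867869 ] [ 0.4773326  -0.29064361  0.08059953] [ 0.54146804 -0.22778481  0.09221893] 0.08693142532145666
w1 pad [ 0.4731 -0.0847  0.006 ] 3638
w2 pad [ 0.4752 -0.0857  0.006 ] 4139
w2 platen [ 0.52591134 -0.28348305  0.08689488] [ 0.51924251 -0.28982432  0.08572657] [ 0.53417131 -0.27872632  0.08817318] 0.08695026373220185
```

Emit:
jog_arm(
  steps=[
    [0, 0, 0.02, 0, 0.2],
    [0, 0, 0.05, 0, 0.2],
    [0, 0, 0.05, 0, 0.2],
    [0, 0, 0.04, 0, 0.2],
    [-0.0258, -0.04, 0, 0, 0.2],
    [-0.0258, -0.05, 0, 0, 0.2],
    [-0.0258, -0.05, 0, 0, 0.2],
    [-0.0258, -0.05, 0, 0, 0.2],
    [-0.0258, -0.05, 0, 0, 0.2],
    [0, -0.01, 0, 0, 0.2],
    [0, 0, 0, 0, 0.2],
    [0, 0, 0, 0, 0.2],
  ],
)

```text
clock: 11.58
tool_pos: [0.5159, -0.3492, 0.2193]
ee_rot: [-2.218, -2.224, -0.001]
wrist_force: [-0.0, 0.5, -3.8]
finger_gap: 0.0293
grip_force: 30.0
```

```bash
python3 - <<'E'
from h import *
grab('wrist','w3');s=bot.observe();print(s['clock'],s['tool_pos'],s['finger_gap'],s['wrist_force'],s['ft_torque'])
C=cloud('w3');g=lambda c,r:(np.hypot(C[...,0]-c[0],C[...,1]-c[1])<r)
m=g((.51,-.26),.05)&(C[...,2]>.078)&(C[...,2]<.1);q=C[m];print(len(q),np.percentile(q,[.5,50,99.5],axis=0).round(4))
uv=np.argwhere(m)[:,::-1].astype(np.float32);h=cv2.convexHull(uv.astype(np.int32)).astype(np.float32)
e=cv2.fitEllipse(h);print(e,pt('w3',*e[0],z=float(np.median(q[:,2]))))
# housing top
m=g((.51,-.26),.09)&(C[...,2]>.042)&(C[...,2]<.058);q=C[m];print('housing',len(q),np.median(q[:,2]),cv2.minAreaRect(q[:,:2].astype(np.float32)))
# tamper handle/foot in hand
t=s['tool_pos'];m=g(t[:2],.035)&(C[...,2]<t[2]-.03)&(C[...,2]>t[2]-.075);q=C[m];print('foot',len(q),np.percentile(q,[.5,50,99.5],axis=0).round(4) if len(q) else '')
E
```

```text
11.625 [ 0.51606133 -0.34899084  0.21932894] 0.029296828715943038 [-0.32271924  0.19249738 -3.90073693] [ 0.02026194 -0.00232216 -0.03980917]
5377 [[ 0.4757 -0.2914  0.085 ]
 [ 0.508  -0.258   0.0869]
 [ 0.5401 -0.227   0.0888]]
((263.4007873535156, 92.5103759765625), (81.00530242919922, 85.0362777709961), 172.1422119140625) [ 0.50819815 -0.25835364  0.08692866]
housing 8457 0.049543229360652176 ((0.5083590149879456, -0.2593822777271271), (0.11045131832361221, 0.11085589230060577), 89.71440887451172)
foot 3612 [[ 0.4905 -0.3597  0.1612]
 [ 0.5163 -0.3356  0.1805]
 [ 0.5419 -0.3211  0.1851]]
```

View pics/w3.png

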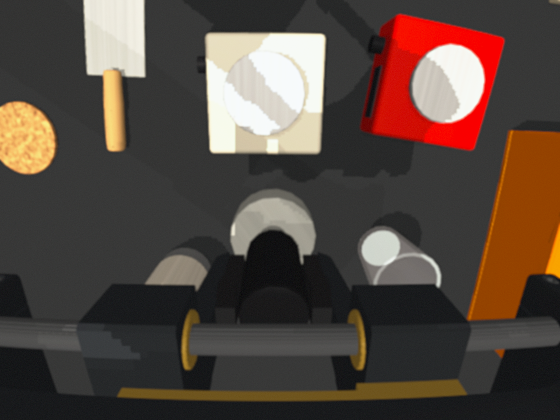

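The view shows the tester's platen at (264,92), and the tamper sits upright in the grip. Next I centre over the platen and go down.

Emit:
jog_arm(
  steps=[
    [-0.004, 0.045, 0, 0, 0.2],
    [-0.004, 0.0445, 0, 0, 0.2],
    [0, 0, -0.03, 0, 0.2],
    [0, 0, -0.03, 0, 0.2],
    [0, 0, -0.009, 0, 0.2],
    [0, 0, 0, 0, 0.2],
    [0, 0, -0.002, 0, 0.2],
    [0, 0, -0.002, 0, 0.2],
    [0, 0, -0.002, 0, 0.2],
    [0, 0, 0, 0, 0.2],
    [0, 0, 0, 0, 0.2],
  ],
)

```text
clock: 13.0
tool_pos: [0.5083, -0.2614, 0.1453]
ee_rot: [2.218, 2.221, 0.001]
wrist_force: [-0.2, -0.2, -0.0]
finger_gap: 0.0292
grip_force: 30.0
```

Emit:
jog_arm(
  steps=[
    [0, 0, 0.006, 0, 0.2],
    [0, 0.0012, 0, 0, 0.2],
    [0, 0, 0, 0, 0.2],
    [0, 0, 0, 0, 0.2],
  ],
)

```text
clock: 13.5
tool_pos: [0.5069, -0.2594, 0.1497]
ee_rot: [-2.219, -2.222, 0.001]
wrist_force: [-0.3, -0.6, -3.9]
finger_gap: 0.0292
grip_force: 30.0
```

```bash
python3 - <<'E'
from h import *
for i in range(4):
  s=bot.observe();print(s['clock'],s['tool_pos'],s['wrist_force'],s['ft_torque']); 
i=bot.camera_info('scene')
E
```

```text
13.5 [ 0.50688631 -0.25944287  0.14973347] [-0.2602181  -0.58712414 -3.90292932] [-0.03715978 -0.06039426 -0.01442882]
13.5 [ 0.50688631 -0.25944287  0.14973347] [-0.2602181  -0.58712414 -3.90292932] [-0.03715978 -0.06039426 -0.01442882]
13.5 [ 0.50688631 -0.25944287  0.14973347] [-0.2602181  -0.58712414 -3.90292932] [-0.03715978 -0.06039426 -0.01442882]
13.5 [ 0.50688631 -0.25944287  0.14973347] [-0.2602181  -0.58712414 -3.90292932] [-0.03715978 -0.06039426 -0.01442882]
```

Emit:
jog_arm(
  steps=[
    [0, 0, -0.002, 0, 0.2],
    [0, 0, -0.002, 0, 0.2],
    [0, 0, -0.002, 0, 0.2],
    [0, 0, -0.002, 0, 0.2],
    [0, 0, -0.002, 0, 0.2],
    [0, 0, -0.002, 0, 0.2],
    [0, 0, -0.002, 0, 0.2],
    [0, 0, 0, 0, 0.2],
    [0, 0, 0, 0, 0.2],
  ],
)

```text
clock: 14.62
tool_pos: [0.5077, -0.26, 0.1371]
ee_rot: [2.219, 2.223, 0.0]
wrist_force: [-2.8, 1.3, 5.9]
finger_gap: 0.0294
grip_force: 30.0
```

Emit:
jog_arm(
  steps=[
    [0, 0, -0.001, 0, 0.2],
    [0, 0, -0.001, 0, 0.2],
    [0, 0, -0.001, 0, 0.2],
    [0, 0, 0, 0, 0.2],
    [0, 0, 0, 0, 0.2],
  ],
)

```text
clock: 15.25
tool_pos: [0.5079, -0.2603, 0.1354]
ee_rot: [2.218, 2.222, -0.0]
wrist_force: [-4.5, 1.7, 11.2]
finger_gap: 0.0293
grip_force: 30.1
```

```bash
python3 - <<'E'
from h import *
s=bot.observe();print(s['tool_pos'],s['ee_rot'],s['wrist_force'],s['ft_torque'],s['finger_gap'])
E
```

```text
[ 0.50792659 -0.26029129  0.1353992 ] [ 2.21848181e+00  2.22210445e+00 -9.09872854e-05] [-4.53997693  1.67731046 11.19763649] [0.26615206 1.02662635 0.00367941] 0.029279902403870836
```

Emit:
jog_arm(
  steps=[
    [0, 0, -0.0006, 0, 0.2],
    [0, 0, 0, 0, 0.2],
    [0, 0, 0, 0, 0.2],
    [0, 0, 0, 0, 0.2],
  ],
)

```text
clock: 15.75
tool_pos: [0.508, -0.2604, 0.1353]
ee_rot: [2.218, 2.222, -0.0]
wrist_force: [-6.2, 1.7, 14.1]
finger_gap: 0.0292
grip_force: 30.1
```

Emit:
jog_arm(
  steps=[
    [0, 0, 0, 0, 0.2],
    [0, 0, 0, 0, 0.2],
    [0, 0, 0, 0, 0.2],
    [0, 0, 0, 0, 0.2],
    [0, 0, 0, 0, 0.2],
    [0, 0, 0, 0, 0.2],
    [0, 0, 0, 0, 0.2],
    [0, 0, 0, 0, 0.2],
    [0, 0, 0.003, 0, 0.2],
    [0, 0, 0.004, 0, 0.2],
    [0, 0, 0.006, 0, 0.2],
    [0, 0, 0.006, 0, 0.2],
    [0, 0, 0.03, 0, 0.2],
    [0, 0, 0.035, 0, 0.2],
    [-0.017, 0.04, 0, 0, 0.2],
    [-0.0167, 0.04, 0, 0, 0.2],
    [0, 0, 0, 0, 0.2],
    [0, 0, 0, 0, 0.2],
  ],
)

```text
clock: 18.0
tool_pos: [0.4738, -0.1797, 0.2163]
ee_rot: [2.219, 2.224, -0.0]
wrist_force: [-0.3, 0.0, -3.9]
finger_gap: 0.0291
grip_force: 30.0
```

```bash
python3 - <<'E'
from h import *
grab('wrist','w4');s=bot.observe();t=s['tool_pos'];print(s['clock'],t,s['finger_gap'],s['wrist_force'],s['ft_torque'])
C=cloud('w4');p=np.load('w4.npz')['p'].astype(int);g=lambda c,r:(np.hypot(C[...,0]-c[0],C[...,1]-c[1])<r)
m=g(t[:2],.035)&(C[...,2]<t[2]-.03)&(C[...,2]>t[2]-.075);q=C[m]-t;print('foot',len(q),np.percentile(q,[.5,50,99.5],axis=0).round(4))
m=(g((.475,-.087),.06)&(p[...,0]-p[...,2]>50)).astype(np.uint8);c=max(cv2.findContours(m,0,2)[0],key=len);e=cv2.fitEllipse(cv2.convexHull(c));print(e,pt('w4',*e[0],z=.006))
top=m*0
# foot top plane tilt
q=C[g(t[:2],.035)&(abs(C[...,2]-(t[2]-.0385))<.006)];A=np.c_[q[:,:2]-t[:2],np.ones(len(q))];print('tilt',np.linalg.lstsq(A,q[:,2]-t[2],rcond=None)[0])
E
```

```text
18.05 [ 0.47403838 -0.18012923  0.21648203] 0.02923847901027416 [ 0.24020655  0.08551614 -3.15312996] [-0.00537401 -0.10669531  0.00840697]
foot 3681 [[-0.0256 -0.0102 -0.0582]
 [ 0.0001  0.0144 -0.039 ]
 [ 0.026   0.0292 -0.0343]]
((272.9299621582031, 92.31182098388672), (80.2026138305664, 83.22610473632812), 1.2803348302841187) [ 0.47398275 -0.08602937  0.006     ]
tilt [-0.00425022 -0.00899232 -0.03883537]
```

View pics/w4.png

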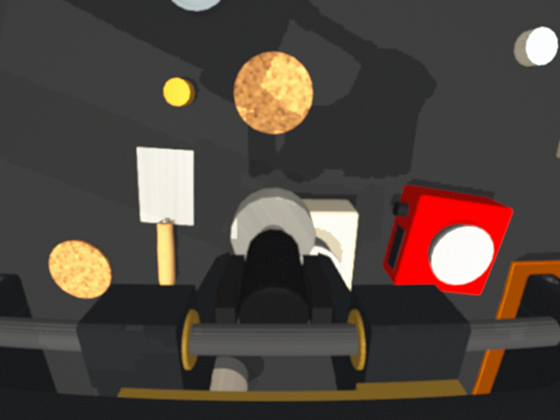

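The view shows the target pad at (273,92), and the tamper is still upright in the grip. Now I place it.

Emit:
jog_arm(
  steps=[
    [0, 0.046, 0, 0, 0.2],
    [0, 0.047, 0, 0, 0.2],
    [0, 0, -0.05, 0, 0.2],
    [0, 0, -0.05, 0, 0.2],
    [0, 0, -0.035, 0, 0.2],
    [0, 0, -0.009, 0, 0.2],
    [0, 0, 0, 0, 0.2],
    [0, 0, -0.001, 0, 0.2],
    [0, 0, -0.001, 0, 0.2],
    [0, 0, -0.001, 0, 0.2],
    [0, 0, 0, 0, 0.2],
    [0, 0, 0, 0, 0.2],
  ],
)

```text
clock: 19.55
tool_pos: [0.4738, -0.0867, 0.0699]
ee_rot: [2.22, 2.223, 0.0]
wrist_force: [0.1, -0.5, -4.3]
finger_gap: 0.029
grip_force: 30.0
```

Emit:
jog_arm(
  steps=[
    [0, 0, -0.001, 0, 0.2],
    [0, 0, -0.001, 0, 0.2],
    [0, 0, -0.0006, 0, 0.2],
    [0, 0, 0, 0, 0.2],
    [0, 0, 0, 0, 0.2],
  ],
)

```text
clock: 20.18
tool_pos: [0.4737, -0.0868, 0.0672]
ee_rot: [-2.22, -2.223, 0.0]
wrist_force: [-0.3, -0.3, -3.5]
finger_gap: 0.0291
grip_force: 30.0
```

Emit:
jog_arm(
  steps=[
    [0, 0, -0.0006, 0, 0.2],
    [0, 0, -0.0004, 0, 0.2],
    [0, 0, 0, 0, 0.2],
    [0, 0, 0, 0, 0.2],
  ],
)

```text
clock: 20.68
tool_pos: [0.474, -0.0866, 0.0669]
ee_rot: [-2.22, -2.223, -0.001]
wrist_force: [-3.1, 2.8, 4.5]
finger_gap: 0.0291
grip_force: 30.0
```

Emit:
jog_arm(
  steps=[
    [0, 0, -0.0002, 0, 0.2],
    [0, 0, 0, 0, 0.4],
    [0, 0, 0, 0, 0.5],
    [0, 0, 0, 0, 0.7],
    [0, 0, 0, 0, 0.8],
    [0, 0, 0, 0, 0.8],
    [0, 0, 0.03, 0, 0.8],
    [0, 0, 0.06, 0, 0.8],
    [0, 0, 0.06, 0, 0.8],
    [0, 0, 0, 0, 0.8],
    [0, 0, 0, 0, 0.8],
  ],
)

```text
clock: 22.05
tool_pos: [0.4735, -0.0867, 0.2157]
ee_rot: [2.22, 2.223, -0.0]
wrist_force: [0.6, 0.5, -1.2]
finger_gap: 0.0708
grip_force: 0.0
```

```bash
python3 - <<'E'
from h import *
grab('wrist','w5');s=bot.observe();print(s['clock'],s['tool_pos'],s['wrist_force'])
C=cloud('w5').reshape(-1,3)
for lo,hi in [(.1,.115),(.022,.034)]:
    m=(C[:,2]>lo)&(C[:,2]<hi)&(np.hypot(C[:,0]-.474,C[:,1]+.086)<.04);q=C[m];print(len(q),np.percentile(q,[1,50,99],axis=0).round(4))
E
```

```text
22.1 [ 0.47274065 -0.08652139  0.21454887] [-0.12334462  0.0822742  -0.81484591]
933 [[ 0.4605 -0.0969  0.1012]
 [ 0.4739 -0.0825  0.1053]
 [ 0.4879 -0.0695  0.107 ]]
1023 [[ 0.4485 -0.0995  0.0231]
 [ 0.475  -0.0732  0.0275]
 [ 0.4997 -0.0584  0.0291]]
```

Emit:
jog_arm(
  steps=[
    [0.0055, 0.0292, 0, 9.55, 0.8],
    [0.0055, 0.0292, 0, 9.55, 0],
    [0.0055, 0.0292, 0, 9.55, 0],
    [0.0055, 0.0292, 0, 9.55, 0],
    [0.0055, 0.0292, 0, 9.55, 0],
    [0.0055, 0.0292, 0, 9.55, 0],
    [0.0055, 0.0292, 0, 9.55, 0],
    [0.0055, 0.0292, 0, 9.55, 0],
    [0, 0, 0, 0, 0],
    [0, 0, -0.05, 0, 0],
    [0, 0, -0.05, 0, 0],
    [0, 0, 0, 0, 0],
    [0, 0, 0, 0, 0],
  ],
)

```text
clock: 23.72
tool_pos: [0.518, 0.1463, 0.1166]
ee_rot: [0.372, 3.119, -0.0]
wrist_force: [0.8, -0.2, 0.3]
finger_gap: 0.0004
grip_force: 0.0
```

Emit:
jog_arm(
  steps=[
    [0, 0.0005, -0.03, 0, 0],
    [0, 0, -0.0085, 0, 0],
    [0, 0, 0, 0, 0],
    [0.0009, -0.0002, -0.0018, 0, 0],
    [0.0009, -0.0002, -0.0018, 0, 0],
    [0.0009, -0.0002, -0.0018, 0, 0],
    [0.0009, -0.0002, -0.0018, 0, 0],
    [0.0004, -0.0001, -0.0009, 0, 0],
    [0, 0, 0, 0, 0],
    [0, 0, 0, 0, 0],
  ],
)

```text
clock: 24.98
tool_pos: [0.5226, 0.1466, 0.0702]
ee_rot: [0.369, 3.118, 0.001]
wrist_force: [0.1, 0.4, 5.7]
finger_gap: 0.0006
grip_force: 2.5
```

Emit:
jog_arm(
  steps=[
    [0.0009, -0.0002, -0.0018, 0, 0],
    [0.0007, -0.0002, -0.0014, 0, 0],
    [0, 0, 0, 0, 0],
    [0, 0, 0, 0, 0],
  ],
)

```text
clock: 25.48
tool_pos: [0.5235, 0.1465, 0.0687]
ee_rot: [-0.37, -3.119, -0.001]
wrist_force: [-8.2, -0.2, 19.1]
finger_gap: 0.0002
grip_force: 10.1
```

Fully down again. Now release and retreat.

Emit:
jog_arm(
  steps=[
    [0, 0, 0, 0, 0],
    [-0.0027, 0.0006, 0.0054, 0, 0],
    [-0.0027, 0.0006, 0.0054, 0, 0],
    [0, 0, 0.06, 0, 0],
    [0, 0, 0.06, 0, 0],
    [0, 0, 0, 0, 0],
    [0, 0, 0, 0, 0],
  ],
)

```text
clock: 26.35
tool_pos: [0.5173, 0.1471, 0.1962]
ee_rot: [-0.37, -3.119, 0.001]
wrist_force: [-0.0, -0.2, -0.3]
finger_gap: 0.0005
grip_force: 0.0
```

```bash
python3 - <<'E'
from h import *
grab('scene','s2');s=bot.observe();print(s['clock'],s['tool_pos'],s['wrist_force'])
C=cloud('s2').reshape(-1,3);m=(C[:,2]>.06)&(C[:,2]<.115)&(np.hypot(C[:,0]-.474,C[:,1]+.086)<.04);q=C[m];print(len(q),np.percentile(q,[1,50,99],axis=0).round(4))
print(bot.job_done())
E
```

```text
26.4 [0.51653265 0.14690431 0.19504435] [-0.73421496 -1.02445581 -1.07843097]
112 [[ 0.4566 -0.1012  0.0629]
 [ 0.4787 -0.0891  0.1006]
 [ 0.4876 -0.0741  0.1135]]
the job is handed in; nothing more can be done
None
```

The job was handed in at 26.4 s with every step done in order: triangle and square keys, the platen to its stop for over a second at about 15–18 N, the tamper stood upright within about 2 mm of the pad's middle, then the round key; I got no verdict back.

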